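# Set the double lid on the stock-cube tin and lift off the outer cover alone

### The job

Push the open blue tin along the table, without lifting or tipping it, until it stands wholly within the round green mark. Then take the nested pair of lids (red outer cover resting on the white inner lid, whose black knob sticks up through the cover) from the wooden board and lower them together, without dropping them, so that the inner lid sits fully home in the mouth of the tin with the cover still nested on it. Last, lift the red outer cover alone by its orange collar, leaving the inner lid seated, and finish while still holding the cover level above the tin, completely clear of the inner lid's knob; do not disturb the other things on the table.

Things in the scene. Friction and masses are not known exactly. Their poses are not given: they have to be found in the camera images.
- tin: Loose open round blue tin of wrapped stock cubes, 108 mm outside diameter, 100 mm inside diameter, 95 mm tall, 0.4 to 0.85 kg; too wide to grip across, it slides on the table when pushed low. It starts left or right of the green mark, the lids on the other side. Origin: centre of its underside, z up.
- mark: Round flat green mark on the table, 148 mm in diameter, no height (nothing can catch on it), fixed. Origin: its centre. The tin is wholly within it when their centres are less than 20 mm apart.
- board: Fixed round wooden board, 150 mm in diameter, 18 mm thick, on which the nested lids stand at the start. Origin: centre of its underside.
- inner: Loose white inner lid, 0.18 kg. Origin: centre of its underside, z up. Plug 88 mm wide, z 0 to 12 mm (enters the tin's mouth); flange 110 mm wide, z 12 to 18 (rests on the rim: seated, origin 83 mm above the tin's origin); steel stem 14 mm thick to z 42; round black knob 20 mm wide, z 42 to 68. Lifted by the knob it carries the outer cover along.
- outer: Loose red cover, 122 mm wide, 0.13 kg, lying on the inner lid's flange (about 3 mm sideways play); nested, its origin is 14 mm above the inner lid's. Origin: centre of underside, z up. Skirt z 0 to 8 mm (116 inside), plate z 4 to 8, orange tube collar z 8 to 26, 38 mm outside, 28 inside; the black knob stands up through it, 28 mm above its top. Grip the collar to lift the cover alone.
- sauce_can: Bystander: food can with a green label, 100 mm across, 115 mm tall, at the far side. Origin: centre of its underside.
- jar: Bystander: jar with a blue cap, 68 mm across, 95 mm tall, at the far side. Origin: centre of its underside.
- bowl: Bystander: orange bowl, 130 mm across, 50 mm tall, at the far side. Origin: centre of its underside.
- mug: Bystander: white mug, 76 mm across, 85 mm tall, at the far side. Origin: centre of its underside.
- shaker: Bystander: small aluminium pepper shaker, 36 mm across, 62 mm tall, on the robot's side of the work. Origin: centre of its underside.
- spice: Bystander: small spice can with a yellow label, 44 mm across, 50 mm tall, just beyond the work. Origin: centre of its underside.
- spoon: Bystander: spoon 170 mm long lying flat on the robot's side of the work. Origin: middle of its underside.
Not all that is in view belongs to the job. There is more than one size of the tin; the job needs the larger.

How it is judged:
By the outcome, as a careful person would: the job done as asked, in the order asked, and still so for the second after the job is handed in, while the arm keeps its last pose, push and grip.
It also fails if it takes over 67 s, if anything falls off the work surface, if the arm or the gripper's body presses on something with over 40 N, if the wrist force passes 120 N, or if a joint passes its speed limit or range.

### The arm

A 6-joint arm with a two-finger parallel gripper is mounted at the origin on the work surface. World frame = base frame: x ahead of the robot, y to its left, z up, the work surface at z = 0. Lengths are in mm, angles in rad, forces in N, time in s.
With the tool pointing down it reaches from about 275 to 825 mm from the base axis. Payload 5.2 kg.
Tool frame: the origin (TCP) lies at the very end of the fingers, on their centre line; the grasp point (between the pads) lies 19 mm behind it; z points along the fingers, y is the line along which they close (so a half turn about z gives the same grasp; the last joint's range is limited). The gripper opens to 93 mm and grips with 3 to 60 N. Pads are 15 mm wide; open, the fingers measure 128 mm over their backs; the gripper's body (75 mm by 188 mm) begins 65 mm behind the grasp point.
Start: joints at [1.051, 0.259, 1.535, -0, 1.348, -0.203], TCP at [171.318, 522.642, 218.653] pointing down, gripper open.
Joint ranges: [-3.14, 3.14], [-0.91, 2.08], [0.19, 2.58], [-1.22, 4.36], [0.22, 2.71], [-3.12, 3.12]. Speed limits (rad/s): [2.57, 2.57, 3.14, 3.14, 3.14, 3.14].

### API

Orientations are given as [roll, pitch, yaw] about the fixed x, y, z axes, in that order (R = Rz(yaw) Ry(pitch) Rx(roll)).
In Python, from rig import status, cams, job gives the robot as it stands.
- The arm moves only by the shell command python3 -m inch 'ROWS'. ROWS is a JSON object of lists of equal length, an entry for each row: "offset": the shift along the world's x, y, z scaled (see below), a list of three; "spin": the turn about the world's z scaled (see below); "fingers": the opening, from 0 (shut) to 1 (fully open). In form: {"offset": [[tx, ty, tz], ...], "spin": [spin, ...], "fingers": [fingers, ...]}. A call has 1 to 8 rows; each row is the pose to reach, as a shift and turn from the pose commanded when the call began, turning the shorter way round; what a row does not reach only later rows make up. The controller multiplies each number of a shift by 100 mm and each number of a turn by 180 degrees. A row lasts 1/8 s, in which the tool goes at most 62.5 mm and 10.7 degrees, less where a joint would pass 70% of its speed; a pose out of reach is approached as far as the arm can. A call with a number of a shift or a turn outside -1 to 1 is refused whole. A call with a gripper value outside its range is refused whole. The fingers move at their own pace and stop on an object; the grip force is fixed at half the most. Time passes only in rows, so rows that repeat a pose let the fingers close. It gives the time, the measured TCP pose, the force, the opening and the grip force at its end, in the units of the state.
- status.read_state(): the state, without advancing time (a new reading comes with each control period).
- cams.get_image(name): name is "scene" or "top"; returns (picture, depth): 400x640x3 uint8, red, green, blue; 400x640 float32, mm along the optical axis (not along the pixel's ray), 0 where there is no reading.
- cams.calibration(name): a dict with "intrinsics" (3x3 intrinsics, pixels), "R" (3x3) and "t" (3): a world point X has camera coordinates R X + t. Camera axes: x right, y down, z forward; pixel columns grow to the right and rows downward; lengths in mm; the calibration is good to about 2 mm. A picture is of the moment at which its call begins. calibration takes no time and is no camera call.
- job.close_job(): hands the job in; it is judged then, once.
The state is a dict: "time": time; "q": joint angles; "joint_velocities": joint speeds; "joint_torque": joint torques, N m; "tool_pos": TCP position; "orientation": TCP orientation; "force": force on the tool from outside, world axes, zero at the start; "torque": the same for the moment, N m; "opening": finger opening in mm; "gripper_force": force on a finger pad.
Only numpy, scipy, OpenCV 4.12 (cv2) and the standard library are available. Lean on these libraries where they do the work, as an engineer would, in place of code of your own. Each camera call takes 0.05 s, during which the arm holds its last target. There are 200 camera calls.

## Working session

There is one attempt and no reset: what is moved stays moved. The work goes in short steps, Python scripts to look and compute and a shell command to move; the robot and the scene stay as the last step left them, time stands still between calls to the robot, and variables do not carry over. Pictures are saved under pics/ and viewed, at most 10 in all, crops included, and the job is handed in when it is done.

```bash
mkdir -p pics; ls; cat > h.py <<'E'
import numpy as np,cv2
from rig import status,cams,job
def snap(n,f):
    p,d=cams.get_image(n); cv2.imwrite(f'pics/{f}.png',p[:,:,::-1]); np.savez(f'pics/{f}.npz',p=p,d=d); return p,d
def world(n,d):
    c=cams.calibration(n);K=np.array(c['intrinsics']);R=np.array(c['R']);t=np.array(c['t'])
    v,u=np.mgrid[:d.shape[0],:d.shape[1]]
    r=np.stack([(u-K[0,2])/K[0,0],(v-K[1,2])/K[1,1],np.ones_like(d)],-1)*d[...,None]
    return (r-t)@R
E
python3 - <<'E'
from h import *
for n in('scene','top'): snap(n,n+'0')
s=status.read_state();print(s)
for n in('scene','top'):
  print(cams.calibration(n))
E
```

```text
pics
{'time': 0.1, 'q': array([ 1.05121262e+00,  2.59281540e-01,  1.53596611e+00,  1.46054655e-06,
        1.34799157e+00, -2.02811589e-01]), 'joint_velocities': array([ 8.08116941e-04, -6.15013375e-05, -4.36143769e-03,  1.73613819e-03,
        4.34049829e-05, -1.10169245e-03]), 'joint_torque': array([ 3.32505057e-03, -4.38205147e+01, -2.84642619e+01,  7.23954965e-02,
        3.61307070e-02, -2.05405161e-05]), 'tool_pos': array([171.06201008, 522.20937437, 217.89771453]), 'orientation': array([-3.13998012e+00, -3.33052367e-04,  2.82481994e+00]), 'force': array([ 0.10801038,  0.37055792, -0.18274943]), 'torque': array([-0.02001751,  0.03225365,  0.02948238]), 'gripper_force': 0.0, 'opening': 93.28848624702117}
{'intrinsics': array([[363.38869015,   0.        , 318.06443612],
       [  0.        , 363.38869015, 199.37208096],
       [  0.        ,   0.        ,   1.        ]]), 'R': array([[ 0.28228751,  0.9592249 , -0.01418991],
       [ 0.74897528, -0.22960831, -0.62154329],
       [-0.59945792,  0.16482602, -0.78325129]]), 't': array([-159.66835193, -389.90421421, 1095.80136073])}
{'intrinsics': array([[421.86862165,   0.        , 318.50173078],
       [  0.        , 421.86862165, 201.2345865 ],
       [  0.        ,   0.        ,   1.        ]]), 'R': array([[-0.02708129, -0.99961805,  0.00551062],
       [-0.99845524,  0.02678142, -0.04868152],
       [ 0.04851535, -0.00682046, -0.99879915]]), 't': array([  14.81828856,  561.8742159 , 1066.00788002])}
```

View pics/scene0.png

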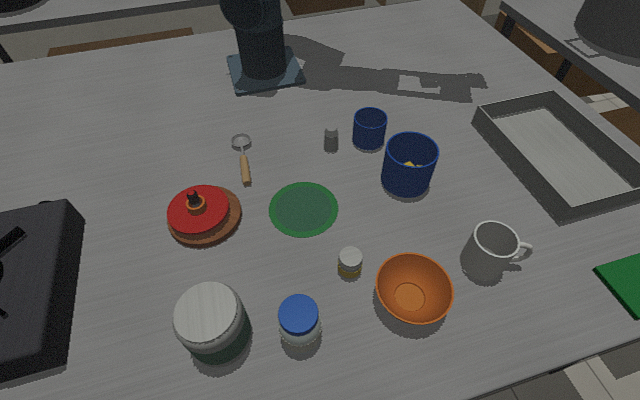

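View pics/top0.png

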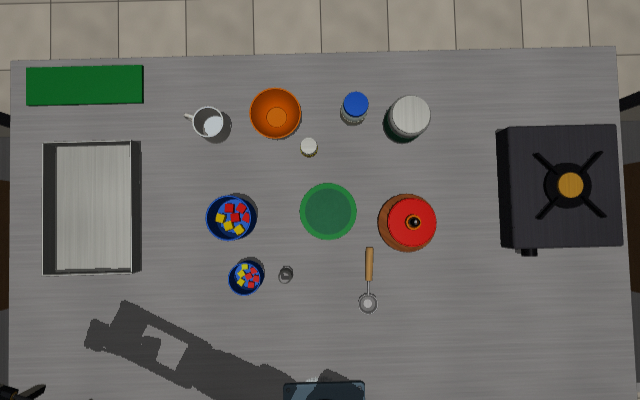

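The scene view shows the large tin at (409,165), the mark at (303,209), the lids at (198,208), the small tin at (369,128) and the shaker at (331,138). In the top view these are the tin at (230,217), mark (328,211), lids (408,222), small tin (246,277), shaker (286,274), spice (308,147) and spoon (369,275). Next I measure them.

```bash
cat >> h.py <<'E'
def fit(P):
    (c,r)=cv2.minEnclosingCircle(P[:,:2].astype(np.float32)); return np.round(c,1),round(r,1)
def hsv(p): return [x.astype(int) for x in cv2.split(cv2.cvtColor(p,cv2.COLOR_RGB2HSV))]
def report(n,p,d):
    W=world(n,d);H,S,V=hsv(p);x,y,z=np.moveaxis(W,-1,0);ok=(d>0)&(x>250)&(x<720)&(abs(y)<420)
    def comps(name,m,minA=25):
        k,l,st,_=cv2.connectedComponentsWithStats((m&ok).astype(np.uint8))
        for i in range(1,k):
            if st[i,4]<minA: continue
            P=W[l==i]; print(n,name,st[i,4],'circle',*fit(P),'med',np.round(np.median(P,0),1),'zmax %.1f'%np.percentile(P[:,2],98))
    comps('green',(H>45)&(H<85)&(S>100)&(abs(z)<8),200)
    comps('blue>60',(H>100)&(H<130)&(S>120)&(z>40))
    comps('bluerim',(H>100)&(H<130)&(S>120)&(z>91)&(z<99))
    comps('red',((H<4)|(H>174))&(S>150)&(z>25),150)
    comps('orange',(H>6)&(H<20)&(S>150)&(z>50)&(x<520),8)
    comps('knob',(z>70)&(z<110)&(V<80)&(x<500)&(y<0),8)
    comps('board',(z>10)&(z<24)&(H<25)&(S>60)&(y<-60),100)
    comps('low',(z>25)&(z<70)&(y>-80)&(S<70),30)
    comps('any',(z>5),60)
E
python3 - <<'E'
from h import *
for n in('scene','top'):
    f=np.load(f'pics/{n}0.npz'); report(n,f['p'],f['d'])
E
```

```text
scene green 1058 circle [535.8 -25.1] 74.2 med [ 5.46e+02 -2.58e+01 -5.00e-01] zmax 1.7
scene blue>60 490 circle [377.3 183.3] 40.7 med [379.7 183.   56.9] zmax 68.8
scene blue>60 1602 circle [525.8 214.2] 54.4 med [525.9 213.5  71.7] zmax 94.4
scene bluerim 247 circle [525.6 214.3] 54.2 med [530.4 206.   93.3] zmax 95.3
scene red 1916 circle [ 503.4 -230.7] 61.6 med [ 512.5 -229.4   38.9] zmax 41.0
scene orange 88 circle [ 503.8 -231.3] 19.0 med [ 507.9 -228.3   56.8] zmax 73.3
scene board 217 circle [ 401.4 -124. ] 42.3 med [ 409.  -124.7   16.8] zmax 20.0
scene board 1160 circle [ 502.7 -224.8] 75.1 med [ 548.3 -197.5   16.8] zmax 19.0
scene low 182 circle [381.5  87.7] 15.9 med [388.9  83.7  45.3] zmax 60.5
scene low 489 circle [700.8  21. ] 22.1 med [703.9  18.8  48.4] zmax 50.5
scene any 1229 circle [377.7 184.1] 41.1 med [388.1 183.1  42.4] zmax 68.5
scene any 280 circle [379.2  87.3] 17.2 med [389.8  83.3  33.6] zmax 59.9
scene any 2951 circle [526.2 215.1] 55.3 med [529.3 214.4  57.6] zmax 94.1
scene any 415 circle [ 359.  -120.3] 84.7 med [ 377.2 -122.9   13.8] zmax 19.8
sc
[... 904 characters left out ...]
ed [ 399.4 -122.6   17.3] zmax 22.4
top low 232 circle [699.6  21.2] 21.5 med [698.6  21.9  49.5] zmax 53.8
top low 82 circle [377.   88.2] 16.8 med [383.9  83.9  52.2] zmax 63.4
top any 336 circle [ 719.7 -220.3] 33.4 med [ 711.7 -213.5   87.9] zmax 117.2
top any 271 circle [698.8  21.8] 22.2 med [696.1  21.9  49.2] zmax 53.8
top any 2700 circle [ 501.6 -222.3] 77.2 med [ 501.4 -218.2   38.6] zmax 61.3
top any 1509 circle [526.2 215.4] 55.3 med [525.3 224.6  25.2] zmax 96.5
top any 495 circle [ 357.9 -121.3] 84.3 med [ 359.5 -121.4   14.3] zmax 21.8
top any 741 circle [372.  188.9] 46.3 med [374.8 187.3  21.2] zmax 70.7
top any 105 circle [377.4  88.2] 17.2 med [385.8  83.9  49.6] zmax 63.2
```

```bash
python3 -m inch '{"offset":[[0.1,-0.06,0],[0.25,-0.16,0],[0.4,-0.26,0],[0.55,-0.36,0],[0.7,-0.46,0],[0.85,-0.56,0],[1,-0.66,0],[1,-0.66,0]],"spin":[-0.05,-0.1,-0.15,-0.2,-0.25,-0.3,-0.35,-0.3992],"fingers":[0.7,0.7,0.7,0.7,0.7,0.7,0.7,0.7]}'
python3 -m inch '{"offset":[[0.2,-0.13,0],[0.4,-0.26,0],[0.6,-0.4,0],[0.8,-0.53,0],[1,-0.66,0]],"spin":[0,0,0,0,0],"fingers":[0.7,0.7,0.7,0.7,0.7]}'
python3 -m inch '{"offset":[[0.2,-0.13,0],[0.4,-0.26,0],[0.6,-0.4,0],[0.8,-0.53,0],[1,-0.66,0],[1,-0.66,0]],"spin":[0,0,0,0,0,0],"fingers":[0.7,0.7,0.7,0.7,0.7,0.7]}'
python3 -m inch '{"offset":[[0.2,-0.15,0],[0.4,-0.3,-0.1],[0.54,-0.346,-0.3],[0.54,-0.346,-0.5],[0.54,-0.346,-0.7],[0.54,-0.346,-0.9],[0.54,-0.346,-0.98],[0.54,-0.346,-0.98]],"spin":[0,0,0,0,0,0,0,0],"fingers":[0.7,0.7,0.7,0.7,0.7,0.7,0.7,0.7]}'
```

```text
time: 1.1
tool_pos: [272.1, 455.7, 218.2]
orientation: [-3.141, 0.001, 1.564]
force: [-0.4, 0.1, 0.6]
opening: 65.1
gripper_force: 0.0
time: 1.72
tool_pos: [371.7, 390.0, 218.2]
orientation: [-3.141, 0.001, 1.571]
force: [-0.3, 0.9, 0.6]
opening: 65.2
gripper_force: 0.0
time: 2.48
tool_pos: [472.8, 323.6, 218.3]
orientation: [-3.141, 0.0, 1.568]
force: [-0.1, -0.4, 0.3]
opening: 65.0
gripper_force: 0.0
time: 3.48
tool_pos: [524.7, 289.9, 119.4]
orientation: [-3.139, 0.001, 1.571]
force: [0.1, -0.4, 0.9]
opening: 65.4
gripper_force: 0.0
```

```bash
python3 -m inch '{"offset":[[0,0,-0.2],[0,0,-0.4],[0,0,-0.6],[0,0,-0.8],[0,0,-0.93],[0,0,-0.98],[0,0,-0.98]],"spin":[0,0,0,0,0,0,0],"fingers":[0.7,0.7,0.7,0.7,0.7,0.7,0.7]}'
python3 -m inch '{"offset":[[0,-0.08,0],[0,-0.16,0],[0.01,-0.24,0],[0.01,-0.32,0],[0.01,-0.4,0],[0.01,-0.48,0],[0.02,-0.54,0],[0.02,-0.56,0]],"spin":[0,0,0,0,0,0,0,0],"fingers":[0.7,0.7,0.7,0.7,0.7,0.7,0.7,0.7]}'
python3 - <<'E'
from h import *
for n in('scene','top'):
    p,d=snap(n,n+'1'); report(n,p,d)
E
```

```text
time: 4.35
tool_pos: [525.6, 290.1, 22.9]
orientation: [3.141, -0.0, 1.571]
force: [0.0, -1.0, -0.5]
opening: 65.5
gripper_force: 0.0
time: 5.35
tool_pos: [527.8, 233.8, 23.0]
orientation: [3.141, -0.0, 1.57]
force: [-0.3, 5.9, 2.7]
opening: 65.4
gripper_force: 2.8
scene green 1052 circle [535.5 -24.4] 74.2 med [ 5.457e+02 -2.660e+01 -5.000e-01] zmax 1.4
scene blue>60 593 circle [377.4 182.6] 41.1 med [380.7 183.8  56.3] zmax 68.6
scene blue>60 1685 circle [533.4 183.4] 57.7 med [533.2 175.   69.5] zmax 94.2
scene bluerim 216 circle [530.2 180.9] 54.5 med [531.6 160.4  93. ] zmax 95.1
scene red 1923 circle [ 502.2 -231.8] 62.0 med [ 512.5 -229.6   38.9] zmax 41.2
scene orange 86 circle [ 503.3 -231.5] 18.6 med [ 508.8 -225.4   56.6] zmax 62.6
scene board 218 circle [ 400.7 -122.9] 42.4 med [ 407.3 -124.9   17.1] zmax 20.2
scene board 1155 circle [ 502.5 -224.2] 74.9 med [ 548.9 -197.5   16.7] zmax 19.0
scene low 179 circle [380.7  87.8] 15.9 med [389.   83.9  45.4] zmax 60.3
scene low 125 circle [574.5 228.6] 12.9 med [574.7 225.1  47.1] zmax 68.1
scene low 490 circle [701.4  20.7] 2
[... 1107 characters left out ...]
 -182.8   17.2] zmax 21.3
top board 247 circle [ 400.1 -123.4] 42.0 med [ 399.6 -122.8   17.3] zmax 22.4
top low 232 circle [699.3  21.2] 21.5 med [698.8  22.   49.5] zmax 53.5
top low 82 circle [377.3  88.7] 16.4 med [383.7  84.   51.8] zmax 62.8
top any 337 circle [ 719.2 -219.8] 34.1 med [ 711.8 -213.    87.9] zmax 117.4
top any 270 circle [698.8  21.8] 22.1 med [696.5  21.9  49. ] zmax 53.4
top any 21947 circle [451.2 247.2] 196.8 med [408.9 194.4 508.2] zmax 631.0
top any 2700 circle [ 501.4 -224.3] 75.4 med [ 501.5 -218.3   38.5] zmax 60.7
top any 495 circle [ 357.2 -121.9] 84.9 med [ 359.8 -121.5   13.9] zmax 21.6
top any 103 circle [377.7  88.2] 17.0 med [385.8  83.8  49.8] zmax 61.7
```

```bash
python3 -m inch '{"offset":[[0,-0.1,0],[0.01,-0.2,0],[0.01,-0.32,0],[0.02,-0.44,0],[0.02,-0.56,0],[0.03,-0.68,0],[0.03,-0.8,0],[0.03,-0.92,0]],"spin":[0,0,0,0,0,0,0,0],"fingers":[0.7,0.7,0.7,0.7,0.7,0.7,0.7,0.7]}'
python3 -m inch '{"offset":[[0,-0.12,0],[0.01,-0.24,0],[0.01,-0.36,0],[0.02,-0.48,0],[0.02,-0.6,0],[0.03,-0.7,0],[0.03,-0.8,0],[0.03,-0.88,0]],"spin":[0,0,0,0,0,0,0,0],"fingers":[0.7,0.7,0.7,0.7,0.7,0.7,0.7,0.7]}'
python3 -m inch '{"offset":[[0,-0.06,0],[0.01,-0.11,0],[0.01,-0.16,0],[0.01,-0.2,0],[0.01,-0.23,0],[0.01,-0.25,0],[0.01,-0.255,0],[0.01,-0.255,0]],"spin":[0,0,0,0,0,0,0,0],"fingers":[0.7,0.7,0.7,0.7,0.7,0.7,0.7,0.7]}'
python3 - <<'E'
from h import *
for n in('scene','top'):
    p,d=snap(n,n+'2'); report(n,p,d)
E
```

```text
time: 6.45
tool_pos: [530.5, 142.0, 22.9]
orientation: [3.141, -0.0, 1.571]
force: [0.5, 5.6, 3.6]
opening: 65.1
gripper_force: 3.0
time: 7.45
tool_pos: [533.2, 54.1, 22.8]
orientation: [-3.141, -0.0, 1.571]
force: [-0.8, 6.7, 4.9]
opening: 65.4
gripper_force: 3.3
time: 8.45
tool_pos: [533.9, 28.9, 22.7]
orientation: [-3.141, -0.0, 1.571]
force: [0.4, 4.5, 4.2]
opening: 65.1
gripper_force: 3.1
scene green 578 circle [536.9 -25.7] 73.3 med [ 5.786e+02 -6.280e+01 -5.000e-01] zmax 1.8
scene blue>60 559 circle [377.8 183.5] 41.0 med [379.  180.9  55.7] zmax 68.6
scene blue>60 1303 circle [536.9 -23.6] 54.9 med [556.5 -34.   70.4] zmax 94.6
scene blue>60 29 circle [535.3   9.1] 38.0 med [507.5  16.6  81. ] zmax 130.6
scene bluerim 214 circle [536.7 -23.3] 54.8 med [545.3 -47.8  93.3] zmax 95.6
scene red 1921 circle [ 502.5 -231.2] 62.1 med [ 512.7 -229.5   38.9] zmax 41.0
scene orange 90 circle [ 502.7 -231.3] 18.9 med [ 510.2 -226.5   56.4] zmax 62.4
scene knob 226 circle [495.3 -28.7] 29.0 med [488.4 -26.5  82.7] zmax 93.4
scene board 219 circle [ 401.  -124.8] 42.5 med [ 406.7 -124.9  
[... 1313 characters left out ...]
 -182.6   17.4] zmax 21.5
top board 238 circle [ 400.3 -124.3] 42.1 med [ 399.7 -123.    17.4] zmax 22.1
top low 231 circle [699.3  21.2] 21.5 med [698.5  21.9  49.6] zmax 53.8
top low 83 circle [377.   88.3] 16.7 med [383.7  84.   51.2] zmax 62.4
top any 336 circle [ 718.6 -219.2] 32.3 med [ 711.7 -213.3   87.4] zmax 116.9
top any 271 circle [699.2  23.1] 23.4 med [696.2  21.9  49.1] zmax 53.6
top any 18387 circle [468.   73.1] 182.6 med [401.1  47.9 543.8] zmax 653.1
top any 2703 circle [ 502.5 -223. ] 76.0 med [ 501.5 -218.4   38.4] zmax 60.3
top any 489 circle [ 358.5 -122.3] 85.6 med [ 361.  -121.4   13.7] zmax 21.4
top any 106 circle [377.4  88.2] 17.1 med [386.1  83.6  48.9] zmax 62.3
```

```bash
python3 -m inch '{"offset":[[0,0.1,0],[0,0.2,0],[0,0.4,0],[0,0.5,0.2],[0,0.6,0.4],[0,0.6,0.6],[0,0.6,0.8],[0,0.6,1]],"spin":[0,0,0,0,0,0,0,0],"fingers":[0.7,0.7,0.7,0.7,0.7,0.7,0.7,0.7]}'
python3 -m inch '{"offset":[[-0.2,0.2,0.3],[-0.5,0.5,0.6],[-1,0.9,0.9],[-1,1,1],[-1,1,1]],"spin":[0,0,0,0,0],"fingers":[0.7,0.7,0.7,0.7,0.7]}'
python3 - <<'E'
from h import *
for n in('scene','top'):
    p,d=snap(n,n+'3'); W=world(n,d)
    x,y,z=np.moveaxis(W,-1,0)
    for a,b in((43,57),(60,80),(72,95)):
        m=(z>a)&(z<b)&(np.hypot(x-503,y+231)<35)
        P=W[m]; print(n,a,m.sum(),fit(P) if m.any() else '',np.round(np.median(P,0),1),P[:,2].max() if m.any() else '')
    m=(z>55)&(z<100)&(np.hypot(x-536,y+24)<75)&(d>0); print(n,'tin',fit(W[m]))
    m=(z>90)&(z<99)&(np.hypot(x-536,y+24)<75)&(d>0); print(n,'tinrim',fit(W[m]))
    cv2.imwrite(f'pics/{n}3c.png',cv2.resize(p[140:290,120:380] if n=='scene' else p[160:280,250:460],None,fx=3,fy=3)[:,:,::-1])
E
```

```text
time: 9.55
tool_pos: [533.9, 88.9, 123.0]
orientation: [-3.141, 0.001, 1.571]
force: [0.8, -0.4, 0.2]
opening: 65.3
gripper_force: 0.0
time: 10.18
tool_pos: [434.8, 189.4, 223.6]
orientation: [3.139, 0.0, 1.573]
force: [1.0, 0.1, 0.5]
opening: 65.3
gripper_force: 0.0
scene 43 176 (array([ 504.1, -231.7]), 19.3) [ 514.1 -229.    52.5] 56.984458938988254
scene 60 71 (array([ 503.4, -230.3]), 10.8) [ 510.9 -229.3   70.7] 79.88085202188212
scene 72 79 (array([ 503. , -230.8]), 10.6) [ 508.7 -229.4   81.3] 86.34348691319819
scene tin (array([537.1, -21.5]), 55.4)
scene tinrim (array([536.5, -21.8]), 55.2)
top 43 77 (array([ 505.3, -230.4]), 29.5) [ 505.4 -226.3   53.5] 56.95598697073533
top 60 26 (array([ 497.8, -231.8]), 16.4) [ 503.  -225.3   63.8] 79.8738036737132
top 72 40 (array([ 502.4, -230.7]), 10.0) [ 501.6 -226.5   82.4] 87.60800910853743
top tin (array([536.1, -21.9]), 53.9)
top tinrim (array([536.1, -21.9]), 53.9)
```

View pics/top3c.png

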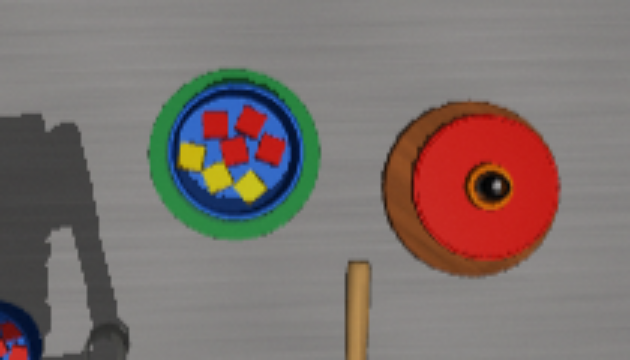

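View pics/scene3c.png

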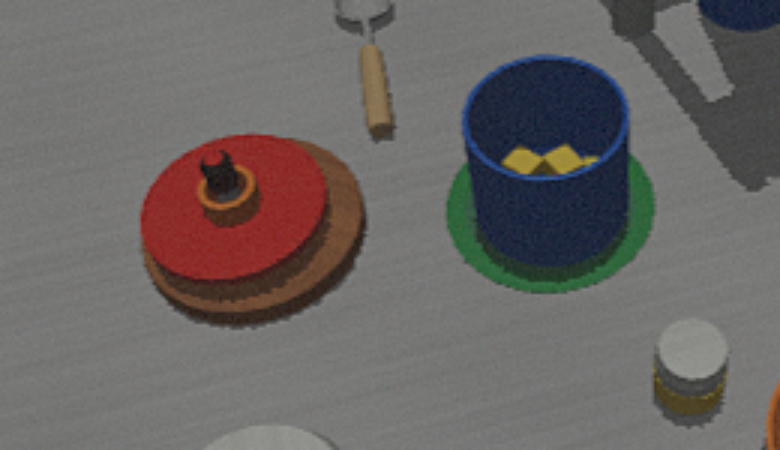

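The top crop shows the tin inside the green mark and the knob centred in the collar. The scene crop shows the lids nested and everything upright. The knob measures (502.8, -230.8) with its top at z 86, and the tin (536.3, -21.9).

```bash
python3 -m inch '{"offset":[[0.1,-0.2,0],[0.2,-0.4,0],[0.3,-0.6,0],[0.3,-0.8,0],[0.3,-1,0]],"spin":[0,0,0,0,0],"fingers":[0.6,0.6,0.6,0.6,0.6]}'
python3 -m inch '{"offset":[[0.1,-0.25,0],[0.2,-0.5,0],[0.3,-0.75,0],[0.3,-1,0]],"spin":[0,0,0,0],"fingers":[0.6,0.6,0.6,0.6]}'
python3 -m inch '{"offset":[[0.03,-0.25,0],[0.085,-0.5,0],[0.085,-0.75,0],[0.085,-1,0]],"spin":[0,0,0,0],"fingers":[0.6,0.6,0.6,0.6]}'
python3 -m inch '{"offset":[[0,-0.25,0],[0,-0.5,0],[0,-0.75,0],[0,-0.9,0],[0,-1,0],[0,-1,0]],"spin":[0,0,0,0,0,0],"fingers":[0.6,0.6,0.6,0.6,0.6,0.6]}'
python3 -m inch '{"offset":[[0,-0.1,0],[0,-0.193,0],[0,-0.193,-0.15],[0,-0.193,-0.35],[0,-0.193,-0.55],[0,-0.193,-0.7],[0,-0.193,-0.8],[0,-0.193,-0.8]],"spin":[0,0,0,0,0,0,0,0],"fingers":[0.6,0.6,0.6,0.6,0.6,0.6,0.6,0.6]}'
```

```text
time: 10.9
tool_pos: [464.7, 86.4, 220.9]
orientation: [-3.139, 0.0, 1.569]
force: [-0.5, 0.3, 0.5]
opening: 56.0
gripper_force: 0.0
time: 11.4
tool_pos: [494.8, -13.9, 220.9]
orientation: [-3.139, -0.0, 1.569]
force: [-0.2, -0.1, 0.3]
opening: 56.0
gripper_force: 0.0
time: 11.9
tool_pos: [502.4, -113.8, 220.8]
orientation: [-3.139, -0.001, 1.569]
force: [0.5, 0.4, 0.9]
opening: 56.1
gripper_force: 0.0
time: 12.65
tool_pos: [502.7, -212.0, 222.1]
orientation: [-3.141, -0.001, 1.57]
force: [0.2, 1.5, -1.0]
opening: 55.7
gripper_force: 0.0
time: 13.65
tool_pos: [502.4, -230.4, 141.8]
orientation: [-3.14, -0.001, 1.571]
force: [0.3, 0.1, 0.3]
opening: 56.1
gripper_force: 0.0
```

```bash
python3 -m inch '{"offset":[[0,0,-0.15],[0,0,-0.3],[0,0,-0.45],[0,0,-0.58],[0,0,-0.68],[0,0,-0.75],[0,0,-0.8],[0,0,-0.8]],"spin":[0,0,0,0,0,0,0,0],"fingers":[0.6,0.6,0.6,0.6,0.6,0.6,0.6,0.6]}'
python3 -m inch '{"offset":[[0,0,0],[0,0,0],[0,0,0],[0,0,0],[0,0,0],[0,0,0]],"spin":[0,0,0,0,0,0],"fingers":[0,0,0,0,0,0]}'
```

```text
time: 14.65
tool_pos: [502.8, -230.7, 62.5]
orientation: [-3.141, -0.0, 1.571]
force: [-0.4, -0.2, -0.2]
opening: 55.8
gripper_force: 0.0
time: 15.4
tool_pos: [502.6, -230.7, 62.7]
orientation: [-3.141, -0.0, 1.571]
force: [-2.2, 0.4, 1.8]
opening: 19.1
gripper_force: 30.0
```

```bash
python3 -m inch '{"offset":[[0,0,0.05],[0,0,0.15],[0,0,0.28],[0,0,0.42],[0,0,0.56],[0,0,0.7],[0,0,0.85],[0,0,0.95]],"spin":[0,0,0,0,0,0,0,0],"fingers":[0,0,0,0,0,0,0,0]}'
python3 -m inch '{"offset":[[0,0,0.05],[0,0,0.15],[0,0,0.22],[0,0,0.25],[0,0,0.25]],"spin":[0,0,0,0,0],"fingers":[0,0,0,0,0]}'
python3 - <<'E'
from h import *
p,d=snap('scene','scene4')
W=world('scene',d);x,y,z=np.moveaxis(W,-1,0);H,S,V=hsv(p)
m=(d>0)&(np.hypot(x-503,y+231)<75)&((H<4)|(H>174))&(S>150)&(z>100)
P=W[m];print(m.sum(),fit(P),np.median(P,0),np.percentile(P[:,2],[2,50,98]))
A=np.c_[P[:,:2]-[503,-231],np.ones(len(P))];g=np.abs(P[:,2]-np.median(P[:,2]))<6
print('plane',np.linalg.lstsq(A[g],P[g,2],rcond=None)[0])
cv2.imwrite('pics/scene4c.png',cv2.resize(p[100:290,120:380],None,fx=3,fy=3)[:,:,::-1])
E
```

```text
time: 16.4
tool_pos: [503.1, -230.9, 158.9]
orientation: [3.141, 0.001, 1.571]
force: [-0.2, 0.3, -3.2]
opening: 18.7
gripper_force: 30.0
time: 17.02
tool_pos: [502.9, -230.8, 182.8]
orientation: [3.141, 0.0, 1.571]
force: [-0.5, 1.3, -2.6]
opening: 19.6
gripper_force: 30.0
2085 (array([ 504.9, -231.4]), 61.4) [ 520.58318286 -224.85678471  158.88080972] [155.91764086 158.88080972 160.64155748]
plane [-4.91472968e-03 -1.50363550e-03  1.58883768e+02]
```

View pics/scene4c.png

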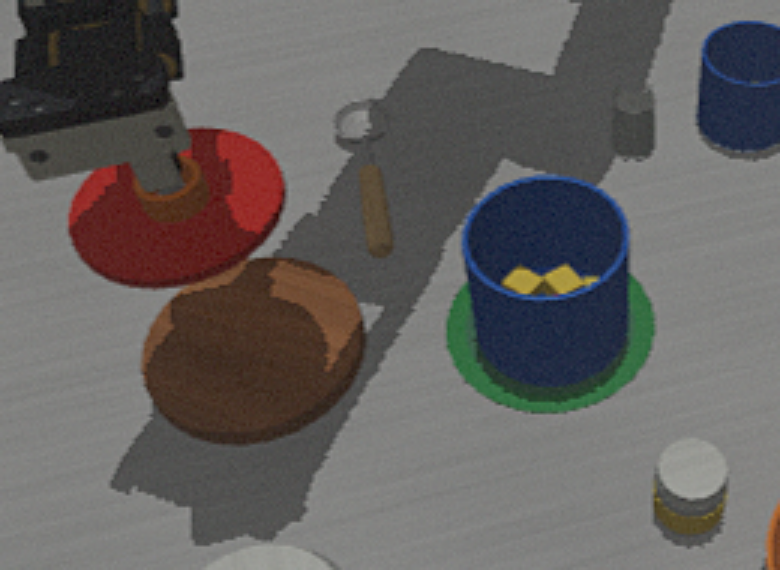

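The crop shows both lids held level and nested above the board at about (175,205), with the plate top at z 159. The tin stands undisturbed on the mark.

```bash
python3 -m inch '{"offset":[[0.01,0.05,0],[0.04,0.15,0],[0.07,0.28,0],[0.1,0.42,0],[0.13,0.56,0],[0.16,0.7,0],[0.18,0.85,0],[0.2,1,0]],"spin":[0,0,0,0,0,0,0,0],"fingers":[0,0,0,0,0,0,0,0]}'
python3 -m inch '{"offset":[[0.02,0.15,0],[0.04,0.3,0],[0.06,0.45,0],[0.08,0.6,0],[0.1,0.74,0],[0.12,0.86,0],[0.13,0.95,0],[0.135,1,0]],"spin":[0,0,0,0,0,0,0,0],"fingers":[0,0,0,0,0,0,0,0]}'
python3 -m inch '{"offset":[[0,0.05,0],[0,0.089,0],[0,0.089,0],[0,0.089,0],[0,0.089,-0.1],[0,0.089,-0.2],[0,0.089,-0.25],[0,0.089,-0.25]],"spin":[0,0,0,0,0,0,0,0],"fingers":[0,0,0,0,0,0,0,0]}'
python3 - <<'E'
from h import *
p,d=snap('scene','scene5')
W=world('scene',d);x,y,z=np.moveaxis(W,-1,0);H,S,V=hsv(p)
q=(d>0)&(np.hypot(x-536,y+22)<75)
m=q&((H<4)|(H>174))&(S>150)&(z>100);P=W[m]
print('cover',m.sum(),fit(P),np.percentile(P[:,2],[2,50,98]))
m=q&(H>100)&(H<130)&(S>120)&(z>20)&(z<99);P=W[m]
print('tin',m.sum(),fit(P),P[:,2].max())
# front wall circle fit
from scipy.optimize import least_squares
r=least_squares(lambda c:np.hypot(P[:,0]-c[0],P[:,1]-c[1])-54,[536,-22],loss='soft_l1');print('wall fit',r.x)
E
```

```text
time: 18.08
tool_pos: [523.0, -129.7, 182.7]
orientation: [3.142, -0.0, 1.571]
force: [0.4, -0.5, -4.2]
opening: 19.3
gripper_force: 30.0
time: 19.08
tool_pos: [536.4, -30.2, 182.6]
orientation: [-3.142, 0.0, 1.571]
force: [-0.2, -0.4, -4.0]
opening: 18.9
gripper_force: 30.0
time: 20.08
tool_pos: [535.9, -21.8, 156.9]
orientation: [-3.14, -0.0, 1.571]
force: [0.2, -0.9, -3.3]
opening: 19.0
gripper_force: 30.0
cover 1654 (array([538. , -23.3]), 60.7) [130.04835141 132.87183953 134.61982049]
tin 1060 (array([539.5, -23.4]), 52.9) 95.92225839995743
wall fit [535.83351958 -22.40403462]
```

```bash
python3 -m inch '{"offset":[[0,0,-0.04],[0,0,-0.09],[0,0,-0.14],[0,0,-0.18],[0,0,-0.21],[0,0,-0.235],[0,0,-0.25],[0,0,-0.25]],"spin":[0,0,0,0,0,0,0,0],"fingers":[0,0,0,0,0,0,0,0]}'
python3 -m inch '{"offset":[[0,0,-0.01],[0,0,-0.02],[0,0,-0.03],[0,0,-0.035],[0,0,-0.04],[0,0,-0.045],[0,0,-0.05],[0,0,-0.05]],"spin":[0,0,0,0,0,0,0,0],"fingers":[0,0,0,0,0,0,0,0]}'
```

```text
time: 21.12
tool_pos: [536.3, -21.9, 132.6]
orientation: [-3.142, 0.0, 1.571]
force: [-0.2, -0.6, -2.9]
opening: 19.1
gripper_force: 30.0
time: 22.12
tool_pos: [536.4, -21.9, 127.8]
orientation: [3.141, 0.0, 1.571]
force: [0.3, -0.6, -2.2]
opening: 19.3
gripper_force: 30.0
```

```bash
python3 -m inch '{"offset":[[0,0,-0.003],[0,0,-0.006],[0,0,-0.006]],"spin":[0,0,0],"fingers":[0,0,0]}'
python3 -m inch '{"offset":[[0,0,-0.003],[0,0,-0.006],[0,0,-0.006]],"spin":[0,0,0],"fingers":[0,0,0]}'
```

```text
time: 22.5
tool_pos: [536.4, -21.9, 127.7]
orientation: [3.141, 0.0, 1.571]
force: [-3.2, 0.5, 5.4]
opening: 19.6
gripper_force: 30.0
time: 22.88
tool_pos: [536.4, -21.9, 127.7]
orientation: [3.141, 0.0, 1.571]
force: [-3.9, 1.4, 9.4]
opening: 19.3
gripper_force: 30.0
```

Firm contact came at the expected height. Release, rise a little, and look.

```bash
python3 -m inch '{"offset":[[0,0,0.008],[0,0,0.008],[0,0,0.008],[0,0,0.008],[0,0,0.008],[0,0,0.008]],"spin":[0,0,0,0,0,0],"fingers":[0,0.65,0.65,0.65,0.65,0.65]}'
python3 -m inch '{"offset":[[0,0,0.1],[0,0,0.3],[0,0,0.5],[0,0,0.7],[0,0,0.7]],"spin":[0,0,0,0,0],"fingers":[0.65,0.65,0.65,0.65,0.65]}'
python3 - <<'E'
from h import *
p,d=snap('scene','scene6')
W=world('scene',d);x,y,z=np.moveaxis(W,-1,0);H,S,V=hsv(p)
q=(d>0)&(np.hypot(x-536,y+22)<75)
m=q&((H<4)|(H>174))&(S>150)&(z>90)&(z<125);P=W[m]
print('cover',m.sum(),fit(P),np.percentile(P[:,2],[2,50,98]))
A=np.c_[P[:,:2]-[536,-22],np.ones(len(P))];g=np.abs(P[:,2]-np.median(P[:,2]))<5
print('plane',np.linalg.lstsq(A[g],P[g,2],rcond=None)[0])
m=q&(H>5)&(H<22)&(S>130)&(z>106)&(z<126);print('collar',m.sum(),fit(W[m]),W[m][:,2].max())
m=q&(z>130)&(z<154)&(np.hypot(x-536,y+22)<14);print('knob',m.sum(),fit(W[m]),W[m][:,2].max())
cv2.imwrite('pics/scene6c.png',cv2.resize(p[100:290,220:400],None,fx=3,fy=3)[:,:,::-1])
E
```

```text
time: 23.62
tool_pos: [536.4, -21.9, 127.2]
orientation: [-3.142, -0.0, 1.571]
force: [-0.3, 0.2, 0.4]
opening: 59.9
gripper_force: 0.0
time: 24.25
tool_pos: [537.6, -22.1, 199.4]
orientation: [3.137, 0.001, 1.571]
force: [-0.9, -0.5, 0.2]
opening: 60.7
gripper_force: 0.0
cover 1845 (array([537.6, -23.7]), 61.9) [100.72036034 103.80963617 105.50348674]
plane [-3.41383545e-03  8.92304957e-04  1.03775025e+02]
collar 205 (array([538.5, -22.9]), 19.0) 123.5797537956811
knob 107 (array([538.6, -23.4]), 10.3) 150.15697792161322
```

View pics/scene6c.png

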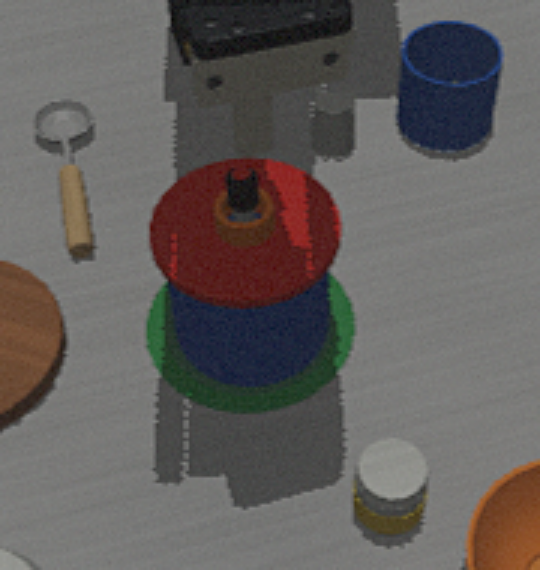

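The crop shows the cover level on the tin at about (245,230), with the knob through the collar and the tin inside the mark. The heights match full seating: plate near 104 to 105, knob top at 150. Now grip the collar.

```bash
python3 -m inch '{"offset":[[0.01,0,-0.2],[0.01,0,-0.4],[0.01,0,-0.55],[0.01,0,-0.68],[0.01,0,-0.78],[0.01,0,-0.85],[0.01,0,-0.885],[0.01,0,-0.885]],"spin":[0,0,0,0,0,0,0,0],"fingers":[0.65,0.65,0.65,0.65,0.65,0.65,0.65,0.65]}'
python3 -m inch '{"offset":[[0,0,0],[0,0,0],[0,0,0],[0,0,0],[0,0,0],[0,0,0]],"spin":[0,0,0,0,0,0],"fingers":[0.5,0.4,0,0,0,0]}'
```

```text
time: 25.3
tool_pos: [537.4, -21.9, 108.8]
orientation: [3.142, 0.0, 1.571]
force: [-0.2, -0.0, 0.9]
opening: 60.5
gripper_force: 0.0
time: 26.05
tool_pos: [537.4, -21.9, 109.0]
orientation: [3.141, 0.0, 1.571]
force: [-0.8, 0.9, 3.3]
opening: 37.8
gripper_force: 30.0
```

Gripping the collar (38 mm). Lift slowly.

```bash
python3 -m inch '{"offset":[[0,0,0.03],[0,0,0.08],[0,0,0.13],[0,0,0.18],[0,0,0.24],[0,0,0.3],[0,0,0.36],[0,0,0.42]],"spin":[0,0,0,0,0,0,0,0],"fingers":[0,0,0,0,0,0,0,0]}'
python3 -m inch '{"offset":[[0,0,0.08],[0,0,0.16],[0,0,0.24],[0,0,0.32],[0,0,0.4],[0,0,0.46],[0,0,0.5],[0,0,0.5]],"spin":[0,0,0,0,0,0,0,0],"fingers":[0,0,0,0,0,0,0,0]}'
python3 - <<'E'
from h import *
for n in ('scene','top'):
  p,d=snap(n,n+'7')
  W=world(n,d);x,y,z=np.moveaxis(W,-1,0);H,S,V=hsv(p)
  q=(d>0)&(np.hypot(x-536,y+22)<80)
  m=q&((H<4)|(H>174))&(S>150)&(z>90);P=W[m]
  print(n,'cover',m.sum(),fit(P),np.percentile(P[:,2],[2,50,98]))
  g=np.abs(P[:,2]-np.median(P[:,2]))<5;A=np.c_[P[:,:2]-[536,-22],np.ones(len(P))]
  print('plane',np.linalg.lstsq(A[g],P[g,2],rcond=None)[0])
  m=q&(S<60)&(z>80)&(z<110);print('flange',m.sum(),fit(W[m]) if m.any() else '',np.percentile(W[m][:,2],[5,50,95]) if m.any() else '')
  if n=='scene': cv2.imwrite('pics/scene7c.png',cv2.resize(p[60:290,200:420],None,fx=2.5,fy=2.5)[:,:,::-1])
E
```

```text
time: 27.05
tool_pos: [537.3, -21.9, 151.2]
orientation: [3.142, -0.0, 1.571]
force: [0.9, -0.4, -1.7]
opening: 38.3
gripper_force: 30.0
time: 28.05
tool_pos: [537.4, -21.9, 201.0]
orientation: [3.141, 0.0, 1.571]
force: [-0.2, -0.2, -1.1]
opening: 37.7
gripper_force: 30.0
scene cover 1808 (array([539.5, -24. ]), 61.4) [191.97575359 195.71359787 197.31201414]
plane [-5.01338884e-03  1.85604171e-03  1.95756158e+02]
flange 251 (array([539.8, -23. ]), 54.4) [ 86.22067486  93.89733707 104.16608882]
top cover 59 (array([490.8,  -9.1]), 30.7) [193.23749587 196.23955957 571.85997204]
plane [-1.37879742e-01  2.59544479e-02  1.88907565e+02]
flange 0
```

View pics/scene7c.png

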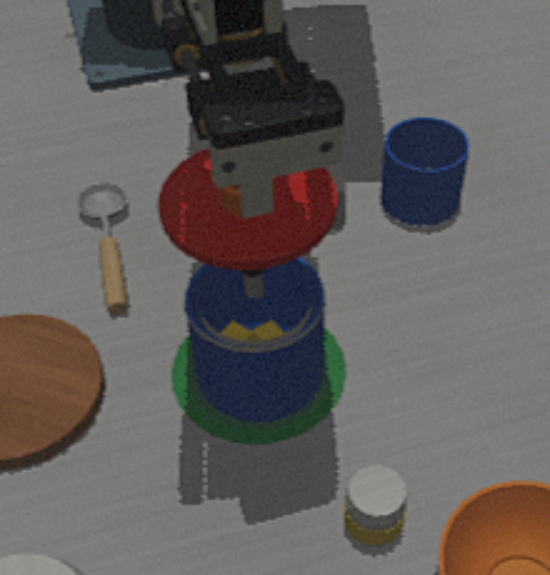

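```bash
python3 - <<'E'
from h import *
c=cams.calibration('scene')
for z in (101,125,151):
    a=np.array(c['R'])@[537,-22,z]+c['t'];u=np.array(c['intrinsics'])@a;u=u[:2]/u[2];print(z,u,'crop',(u-[200,60])*2.5)
f=np.load('pics/scene7.npz');W=world('scene',f['d'])
for v in range(166,182):print(v,np.round(W[v,301]),f['p'][v,301])
E
```

```text
101 [301.96747846 175.4869782 ] crop [254.91869616 288.7174455 ]
125 [301.33337462 166.75701624] crop [253.33343656 266.89254059]
151 [300.6051669  156.73148844] crop [251.51291726 241.8287211 ]
166 [599. -35. 193.] [62 17 18]
167 [598. -35. 189.] [71 25 25]
168 [548. -25. 134.] [13 25 20]
169 [546. -25. 129.] [18 13 20]
170 [547. -25. 127.] [34 31 31]
171 [545. -25. 122.] [57 61 58]
172 [543. -25. 118.] [65 64 64]
173 [544. -25. 116.] [48 52 51]
174 [544. -25. 113.] [59 56 57]
175 [545. -25. 111.] [59 57 56]
176 [545. -25. 109.] [64 62 66]
177 [544. -25. 105.] [55 52 50]
178 [543. -25. 102.] [54 59 55]
179 [545. -26. 101.] [33 34 52]
180 [ 994. -117.  614.] [24 32 59]
181 [490. -15.  32.] [25 35 57]
```

The stem foot reads z 101 and the knob bottom about 126, so the inner lid is seated. The cover is level with its underside near z 188, well above the knob top at 151.

```bash
python3 -c "
from rig import job
print(job.close_job())"
```

```text
the job is handed in; nothing more can be done
None
```

I handed the job in at about 28 s: the tin stands within the green mark, the inner lid is seated, and the red cover is held level about 37 mm above the knob, with no verdict returned.

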